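# Set up the folding pour-over stand and hold it upright

## Robot

A 7-joint arm with a two-finger parallel gripper is mounted at the origin on the work surface. World frame = base frame: x ahead of the robot, y to its left, z up, the work surface at z = 0. Lengths are in m, angles in rad, forces in N, time in s.
With the tool pointing down it reaches from about 0.425 to 0.95 m from the base axis. Payload 4.7 kg.
Tool frame: the origin (TCP) lies on the front face of the gripper's body, between the roots of the fingers; the fingertips stand 73 mm ahead of it and the grasp point (between the pads) lies 54 mm ahead of it (env.grasp_offset is the distance from the TCP to the grasp point, in m); z points along the fingers, y is the line along which they close (so a half turn about z gives the same grasp; the last joint's range is limited). The gripper opens to 85 mm and grips with 20 to 120 N. Pads are 22 mm wide; open, the fingers measure 114 mm over their backs; the gripper's body (76 mm by 85 mm) begins 54 mm behind the grasp point. The pads swing forward as they close: fully open they stand 13 mm farther back than shut.
Start: joints at [-1.184, 0.469, -0.049, 1.532, 0.024, 1.141, -0.082], TCP at [0.273, 0.618, 0.304] pointing down, gripper open.
Joint ranges: [-2.59, 2.59], [-0.33, 1.99], [-1.39, 1.29], [0.1, 2.45], [-1.04, 4.18], [0.21, 1.99], [-2.66, 2.66]. Speed limits (rad/s): [2.57, 2.57, 3.14, 3.14, 3.14, 3.14, 3.14].

## Interface

Orientations are given as [roll, pitch, yaw] about the fixed x, y, z axes, in that order (R = Rz(yaw) Ry(pitch) Rx(roll)).
In Python, from cell import env, viewer gives the robot as it stands.
- The arm moves only by the tool servo_tool, never from a script. Its argument "steps" is text: rows parted by semicolons, each of 5 numbers parted by spaces: the shift along the tool's x, y, z as a fraction of full scale, then the turn about the tool's z as a fraction of full scale, then the closure, from 0 (fully open) to 1 (shut). A call has 1 to 20 rows; each row is the pose to reach, as a shift and turn from the pose commanded when the call began, along the tool's axes at that moment; what a row does not reach only later rows make up. Full scale, the value 1, is 0.4 m for a shift and 0.5 rad for a turn. A row lasts 1/10 s, in which the tool goes at most 50 mm and 8.59 degrees, less where a joint would pass 70% of its speed; a pose out of reach is approached as far as the arm can. A call with a number of a shift or a turn outside -1 to 1 is refused whole. A call with a gripper value outside its range is refused whole. The fingers move at their own pace and stop on an object; the grip force is fixed at half the most. Time passes only in rows, so rows that repeat a pose let the fingers close. It gives the time, the measured TCP pose, the force, the opening and the grip force at its end, in the units of the state.
- env.get_obs(): the state, without advancing time (a new reading comes with each control period).
- viewer.capture(name): name is "scene" or "top" or "wrist"; returns a dict with "image" (480x640x3 uint8, red, green, blue), "camera_matrix" (3x3 intrinsics, pixels), "rvec" (rotation vector, rad) and "tvec" (3), from world to camera coordinates, as OpenCV has them. Camera axes: x right, y down, z forward; pixel columns grow to the right and rows downward; lengths in m; the calibration is good to about 2 mm. A picture is of the moment at which its call begins. There is no depth.
- env.finish_job(): hands the job in; it is judged then, once.
The state is a dict: "clock": time; "qpos": joint angles; "dq": joint speeds; "joint_torque": joint torques, N m; "position": TCP position; "orientation": TCP orientation; "force": force on the tool from outside, world axes, zero at the start; "wrist_torque": the same for the moment, N m; "gripper_width": finger opening in m; "finger_force": force on a finger pad.
Only numpy, scipy, OpenCV 4.12 (cv2) and the standard library are available. Lean on these libraries where they do the work, as an engineer would, in place of code of your own. Each camera call takes 0.05 s, during which the arm holds its last target. There are 200 camera calls.

## Task

Get the folding pour-over stand on the coffee cart ready for the dripper. First, while the copper frame still leans on its stop, flip its red kickstand over centre so that it drops fully down to its stop; then raise the frame by its wooden top bar until it stands upright, neither leaning forward nor lying back, and finish still holding it upright and steady by that bar with the gripper, because it tips over by itself. Leave everything else on the cart where it is.

Things in the scene. Friction and masses are not known exactly. Their poses are not given: they have to be found in the camera images.
- stand_base: dark steel base plate of the stand, fixed to the cart, 200 (x) x 170 (y) x 8 mm; origin at the centre of its underside on the cart top, x and y along the plate, z up; yaw varies up to 0.6 rad. It bears the hub, a level axle along the plate's y, 30 mm above the origin, on which the frame tips towards the plate's -x side. All offsets below use the plate's axes
- hub (a point): middle of the hub axle, 30 mm above the plate's origin; axes as the plate's. The copper U-frame turns on it: uprights 12 mm thick at y = -55 and +55 mm run from the hub to the top bar; a level copper holder ring, 90 mm outside, reaches out to the -x side, 125 mm from the hub along the frame
- frame (a joint): lean of the copper frame about the hub axle, rad: 0 = upright (top bar straight above the hub); positive = leaning to the plate's -x side; 0.5 = on its front stop, where its weight (0.6 to 0.9 kg in all) keeps it at the start; -0.2 = lying back on its rear stop. Let go when upright, it tips forward again (under 1 N at the bar holds it)
- top_bar: the frame's top bar: round pale wooden roller grip 16 mm thick and 86 mm long, along the plate's y, that turns stiffly on the bar, free space around it; origin at its middle, which lies 200 mm from the hub axle along the frame; y along the bar
- kick (a joint): red kickstand angle, rad: 0 = folded, leg 0.3 rad forward (to -x) of the uprights, foot away from the hub; it turns towards the plate's +x; 3.0 = fully down on its stop, foot low on the +x side. Pivot on the frame at y = +80 mm, 90 mm from the hub, axis along the plate's y. Its weight keeps it folded until the foot passes over the pivot (0.8 at full lean); beyond that it falls down by itself
- kick_foot (a point): middle of the kickstand's free foot bar: red round bar 12 mm thick and 50 mm long along the plate's y, from y = +75 to +125 mm (this point at y = +100 mm), 105 mm from the pivot; the 10 mm thick leg joins it at y = +80 mm. Its -x side is free for pushing; about 1 N moves it
- kettle: copper kettle, bystander, about 135 mm tall and 230 mm long over spout and handle; origin under its centre
- grinder: aluminium hand grinder, bystander, 52 mm thick, 190 mm tall with its crank; origin under its centre
- dripper: clear glass dripper, bystander, 112 mm wide, 75 mm tall; origin under its centre
- mug: tall blue ceramic mug, bystander, 76 mm wide, 125 mm tall; origin under its centre
- bean_jar: amber glass bean jar with wooden cap, bystander, 84 mm wide, 130 mm tall; origin under its centre
- scoop: steel spoon, bystander, 150 mm long, lying flat

How it is judged:
On the way, in this order (a step that is already met when the one before it is completed fails the run):
1. the kickstand is fully down while the frame still leans forward (value of joint kick above 2.8 rad and value of joint frame above 0.2 rad), for 0.2 s.
2. the frame is upright, held by its top bar (value of joint frame between -0.08 and 0.08 rad and contact force between the fingers and top_bar above 0.3 N), for 0.3 s.
At the end, for the whole second after the job is handed in: the kickstand is fully down (within 0.2 rad of its stop), the frame stands still within 0.08 rad of upright, and the gripper's fingers hold it by the top bar (contact above 0.3 N) through the last second (all of step 2 and value of joint kick above 2.8 rad and velocity of joint frame between -0.05 and 0.05 rad/s); the arm keeps its last pose, push and grip.
It fails at once if a bystander is moved more than 30 mm (distance of any of kettle, grinder, dripper, mug, bean_jar, scoop from where it was at the start of the episode above 0.03 m).
It also fails if it takes over 54 s, if anything falls off the work surface, if the arm or the gripper's body presses on something with over 40 N, if the wrist force passes 120 N, or if a joint passes its speed limit or range.

## Working session

There is one attempt and no reset: what is moved stays moved. The work goes in short steps, Python scripts to look and compute and a tool call to move; the robot and the scene stay as the last step left them, time stands still between calls to the robot, and variables do not carry over. Pictures are saved under pics/ and viewed, at most 10 in all, crops included, and the job is handed in when it is done.

Besides the shell and the picture viewer there is one more tool, called after "Emit:" by a JSON object that holds its "api" and its "payload", one argument or row to a line. servo_tool: Moves the arm, as the interface text tells. Its arguments: {"type":"object","properties":{"steps":{"type":"string"}},"required":["steps"]}

```bash
mkdir -p pics; ls; cat > h.py <<'E'
import numpy as np, cv2
from cell import env, viewer
def cap(n,f=None):
    c=viewer.capture(n)
    if f: cv2.imwrite(f'pics/{f}.png',cv2.cvtColor(c['image'],cv2.COLOR_RGB2BGR))
    R=cv2.Rodrigues(np.array(c['rvec'],float))[0];t=np.array(c['tvec'],float).ravel()
    return c['image'],np.array(c['camera_matrix']),R,t
def ray(c,uv):
    _,K,R,t=c; d=R.T@np.linalg.inv(K)@np.array([uv[0],uv[1],1.]); return -R.T@t,d/np.linalg.norm(d)
def onz(c,uv,z):
    o,d=ray(c,uv); return o+d*(z-o[2])/d[2]
def proj(c,P):
    _,K,R,t=c; p=K@(R@np.asarray(P,float)+t); return p[:2]/p[2]
def tri(c1,a,c2,b):
    o1,d1=ray(c1,a);o2,d2=ray(c2,b)
    s=np.linalg.lstsq(np.c_[d1,-d2],o2-o1,rcond=None)[0]
    p,q=o1+s[0]*d1,o2+s[1]*d2; return (p+q)/2,np.linalg.norm(p-q)
E
python3 - <<'E'
from h import *
for n in ('scene','top'):
    c=cap(n,n+'0'); print(n,-c[2].T@c[3])
o=env.get_obs();print(o['position'],o['orientation'],o['clock'],o['gripper_width'])
E
```

```text
pics
scene [ 1.61622927 -1.0493575   1.15079786]
top [0.43852438 0.01441654 1.7665045 ]
[0.27247105 0.61714042 0.30296203] [-3.13983527e+00  6.85590137e-05  2.72585043e+00] 0.1 0.08565213331729483
```

View pics/scene0.png

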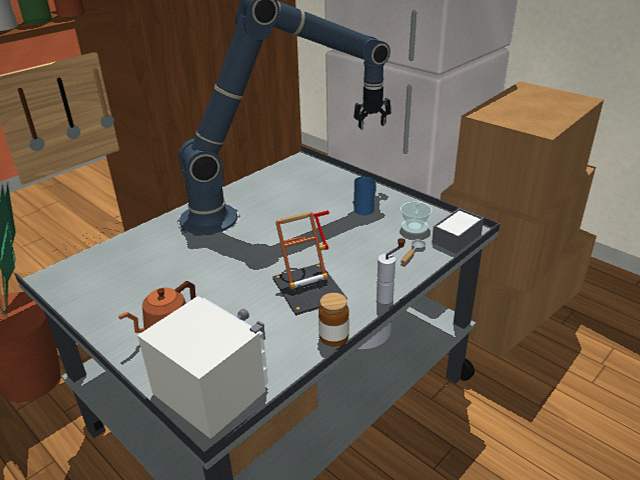

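View pics/top0.png

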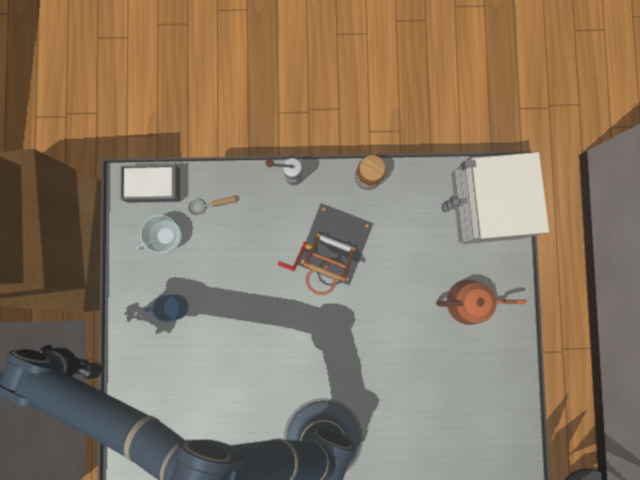

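The overview shows the stand at top (335,243), its red kickstand at top (290,265) and scene (325,230), the jar at top (371,170), the grinder at (291,170), the mug at (170,307) and the kettle at (470,300). I'll zoom in on the stand.

```bash
python3 - <<'E'
from h import *
a=cv2.imread('pics/top0.png')[190:310,260:400]; b=cv2.imread('pics/scene0.png')[200:320,260:400]
cv2.imwrite('pics/z.png',cv2.resize(np.vstack([a,b])if 0 else np.hstack([a,b]),None,fx=2.85,fy=4,interpolation=cv2.INTER_CUBIC))
ct=cap('top');cs=cap('scene')
def red(c):
    h=cv2.cvtColor(c[0],cv2.COLOR_RGB2HSV); i=c[0].astype(int)
    return ((i[...,0]>130)&(i[...,1]<45)&(i[...,2]<55)).astype(np.uint8)
for c in (ct,cs):
    n,l,s,ce=cv2.connectedComponentsWithStats(red(c)); 
    for k in range(1,n):
        if s[k,4]>15:print(s[k],ce[k])
# plate corners on z=.008
for uv in [(322,205),(372,225),(348,283)]: print(uv,onz(ct,uv,.008))
for uv in [(298,314),(347,294)]: print(uv,onz(cs,uv,.008))
E
```

```text
[314 211  15   4  23] [321.13043478 212.69565217]
[316 216  12  31  62] [320.72580645 231.11290323]
(322, 205) [ 0.69066141 -0.00980256  0.008     ]
(372, 225) [ 0.62708944 -0.15954264  0.008     ]
(348, 283) [ 0.45394247 -0.08307791  0.008     ]
(298, 314) [ 0.64025425 -0.15796077  0.008     ]
(347, 294) [0.68555413 0.00806197 0.008     ]
```

View pics/z.png

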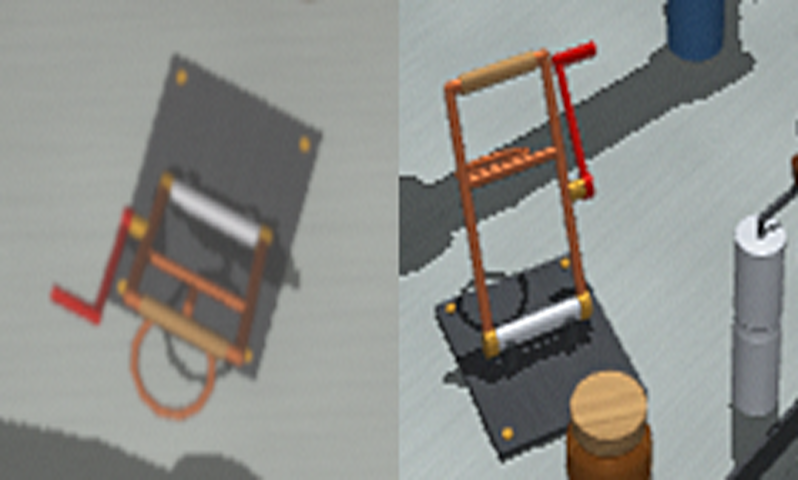

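```bash
cat >> h.py <<'E'
def T(X,Y): return (260+X/2.85,190+Y/4)
def S(X,Y): return (260+(X-399)/2.85,200+Y/4)
E
python3 - <<'E'
from h import *
ct=cap('top');cs=cap('scene')
pts={'barL':(T(133,303),S(540,60)),'barR':(T(232,350),S(462,82)),'hubL':(T(170,188),S(585,303)),'hubR':(T(263,237),S(494,342)),'footIn':(T(97,318),S(557,62)),'footTip':(T(54,292),S(594,46)),'piv':(T(130,213),S(587,186)),'boltTL':(T(181,77),None),'boltTR':(T(305,145),S(507,433))}
W={}
for k,(a,b) in pts.items():
    if b: W[k],e=tri(ct,a,cs,b); print(k,W[k].round(4),round(e,4))
A=onz(ct,T(174,53),.008);B=onz(ct,T(322,133),.008);C=onz(ct,T(255,380),.008)
print('plate',A,B,C,'ctr',(A+C)/2,'len',np.linalg.norm(A-B),np.linalg.norm(B-C))
for n,v in(('AB',A-B),('hub',W['hubL']-W['hubR']),('bar',W['barL']-W['barR'])): print(n,'yaw',np.arctan2(-v[0],v[1]),np.linalg.norm(v))
v=B-C;print('BC yaw',np.arctan2(v[1],v[0]))
print('hub mid',(W['hubL']+W['hubR'])/2,'bar mid',(W['barL']+W['barR'])/2)
y=np.arctan2((B-C)[1],(B-C)[0])
# predicted projections
def pred(o,yaw,ph,k):
    R=np.array([[np.cos(yaw),-np.sin(yaw),0],[np.sin(yaw),np.cos(yaw),0],[0,0,1]])
    u=np.array([-np.sin(ph),0,np.cos(ph)])
    hub=np.array([0,0,.03]); piv=hub+.09*u+[0,.08,0]; a=ph+.3-k
    foot=piv+.105*np.array([-np.sin(a),0,np.cos(a)])+[0,.02,0]
    return [o+R@p for p in (hub,hub+.2*u,piv,foot)]
o=np.r_[((A+C)/2)[:2],0]
for p in pred(o,-.37 if 0 else y,.5,0): print(p.round(4))
E
```

```text
barL [0.5012 0.038  0.2029] 0.0031
barR [ 0.4698 -0.0516  0.2114] 0.0084
hubL [0.5942 0.0024 0.0343] 0.0085
hubR [ 0.5546 -0.0952  0.0322] 0.0041
footIn [0.4926 0.0726 0.1817] 0.0032
footTip [0.5108 0.113  0.1855] 0.0036
piv [0.5678 0.0406 0.1139] 0.0016
boltTR [ 0.6238 -0.1434  0.0114] 0.0019
plate [ 0.69605484 -0.00703737  0.008     ] [ 0.63234816 -0.1626514   0.008     ] [ 0.44789905 -0.08734852  0.008     ] ctr [ 0.57197694 -0.04719295  0.008     ] len 0.16814953620292883 0.19922850061846328
AB yaw -0.3885741160279998 0.16814953620292883
hub yaw -0.3853157630885384 0.10538065636774915
bar yaw -0.3371249755927001 0.09529442011473584
BC yaw -0.3876052635385899
hub mid [ 0.57440949 -0.046402    0.03326593] bar mid [ 0.48548419 -0.00677202  0.20713179]
[ 0.572  -0.0472  0.03  ]
[ 0.4832 -0.011   0.2055]
[0.5623 0.0432 0.109 ]
[0.5001 0.0902 0.1821]
```

```bash
cat >> h.py <<'E'
from scipy.spatial.transform import Rotation as Ro
YAW=-.387; O=np.array([.573,-.047,0]); RP=Ro.from_euler('z',YAW).as_matrix()
def frac(P,plate=True,yaw=1.184):
    o=env.get_obs(); Rt=Ro.from_euler('xyz',o['orientation']).as_matrix()
    p=O+RP@np.array(P) if plate else np.array(P)
    psi=o['orientation'][2]; dt=-((yaw-psi+np.pi)%(2*np.pi)-np.pi)
    print('world',p.round(3),'frac',(Rt.T@(p-o['position'])/.4).round(3),'turn',round(dt/.5,3))
E
python3 -c "
from h import *
frac([-.175,.108,.303])"
```

```text
world [0.452 0.119 0.303] frac [-0.913 -0.959  0.002] turn 3.084
```

Emit:
{"api": "servo_tool", "payload": {
  "steps": "-0.91 -0.96 0 1 1;-0.91 -0.96 0 1 1;-0.91 -0.96 0 1 1;-0.91 -0.96 0 1 1;-0.91 -0.96 0 1 1;-0.91 -0.96 0 1 1;-0.91 -0.96 0 1 1;-0.91 -0.96 0 1 1;-0.91 -0.96 0 1 1;-0.91 -0.96 0 1 1;-0.91 -0.96 0 1 1;-0.91 -0.96 0 1 1;-0.91 -0.96 0 1 1;-0.91 -0.96 0 1 1;-0.91 -0.96 0 1 1"
}}

```text
clock: 1.8
position: [0.4501, 0.1207, 0.3038]
orientation: [3.142, -0.0, 2.229]
force: [-0.9, -0.5, 0.4]
gripper_width: -0.0001
finger_force: 0.0
```

Emit:
{"api": "servo_tool", "payload": {
  "steps": "0 0 0 1 1;0 0 0 1 1;0 0 0 1 1;0 0 0 1 1;0 0 0 1 1;0 0 0 1 1"
}}

```text
clock: 2.4
position: [0.4503, 0.12, 0.3038]
orientation: [-3.141, -0.0, 1.729]
force: [0.3, -0.5, 0.1]
gripper_width: -0.0
finger_force: 0.0
```

Emit:
{"api": "servo_tool", "payload": {
  "steps": "0 0 0 1 1;0 0 0 1 1;0 0 0 1 1;0 0 0 1 1;0 0 0 1 1;0 0 0 1 1"
}}

```text
clock: 3.0
position: [0.4504, 0.1194, 0.3039]
orientation: [-3.142, -0.0, 1.228]
force: [0.5, -0.4, -0.7]
gripper_width: 0.0002
finger_force: 0.0
```

```bash
python3 -c "
from h import *
o=env.get_obs();print(o['position'],o['orientation'],o['qpos'],o['gripper_width'],o['clock'])
frac([-.175,.108,.238]);cap('wrist','w1')"
```

```text
[0.45043001 0.11943883 0.30387063] [-3.14150453e+00 -5.94615156e-05  1.22796734e+00] [-0.71270464  0.12136529  0.40048124  2.02805736 -0.05615334  1.00243919
 -0.62744753] 0.0002444728625286083 3.0
world [0.452 0.119 0.238] frac [0.    0.003 0.165] turn 0.088
```

View pics/w1.png

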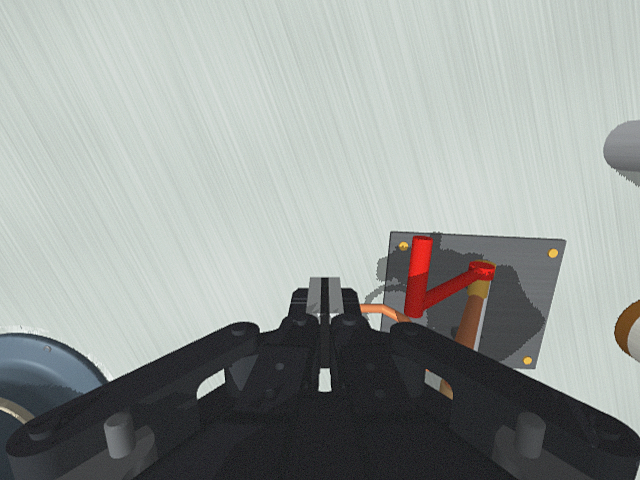

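The wrist view shows the shut fingers at (325,300) and the red foot bar from (415,315) to (422,240) on their right, which is plate +x, as planned. Next I'll check the foot prediction in this view and lower the tool.

```bash
python3 -c "
from h import *
c=cap('wrist')
for y in (.075,.125): print(proj(c,O+RP@np.array([-.1184,y,.182])))
print('tip',proj(c,env.get_obs()['position']-np.array([0,0,.073])))"
```

```text
[413.92201966 314.78141337]
[423.51900847 238.22887473]
tip [324.25841591 296.95244961]
```

Emit:
{"api": "servo_tool", "payload": {
  "steps": "0 0 0.08 0.09 1;0 0 0.165 0.09 1;0 0 0.165 0.09 1;0 0 0.165 0.09 1"
}}

```text
clock: 3.5
position: [0.4507, 0.1192, 0.2382]
orientation: [-3.141, 0.001, 1.181]
force: [0.9, 0.7, 0.4]
gripper_width: -0.0001
finger_force: 0.0
```

```bash
python3 -c "
from h import *
cap('wrist','w2');o=env.get_obs();print(o['orientation'])
frac([-.175,.108,.238]);frac([.01,.108,.255])"
```

```text
[ 3.14034599e+00 -1.16686038e-03  1.18102802e+00]
world [0.452 0.119 0.238] frac [-0.     0.001  0.003] turn -0.006
world [0.623 0.049 0.255] frac [ 0.001  0.464 -0.039] turn -0.006
```

View pics/w2.png

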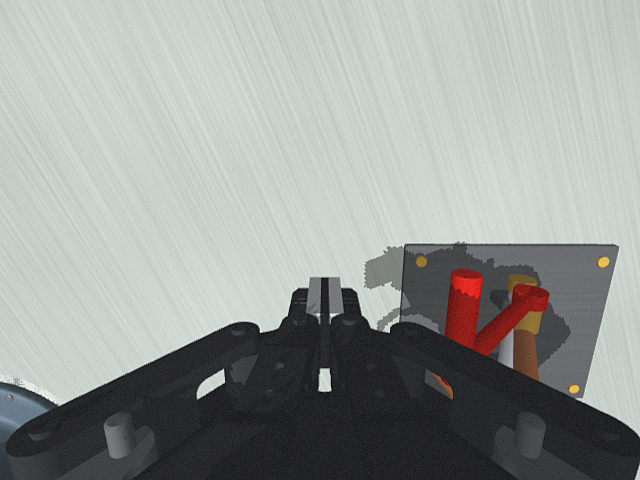

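The prediction matches the view: the foot is at (460,310), ahead of the fingers. Next I'll push along +y of the tool while rising with the foot.

Emit:
{"api": "servo_tool", "payload": {
  "steps": "0 0.03 0 0 1;0 0.06 0 0 1;0 0.09 0 0 1;0 0.11 -0.01 0 1;0 0.13 -0.025 0 1;0 0.15 -0.04 0 1;0 0.17 -0.05 0 1;0 0.19 -0.06 0 1;0 0.21 -0.07 0 1;0 0.23 -0.075 0 1;0 0.25 -0.08 0 1;0 0.27 -0.085 0 1;0 0.29 -0.085 0 1;0 0.31 -0.085 0 1;0 0.33 -0.085 0 1;0 0.33 -0.085 0 1;0 0.33 -0.085 0 1;0 0.33 -0.085 0 1"
}}

```text
clock: 5.35
position: [0.5723, 0.0692, 0.2717]
orientation: [-3.141, 0.0, 1.181]
force: [0.4, 0.0, -0.7]
gripper_width: 0.0003
finger_force: 0.0
```

```bash
python3 - <<'E'
from h import *
c=cap('top');d=cap('scene')
a=c[0][170:310,230:400];b=d[0][180:320,250:420]
cv2.imwrite('pics/k1.png',cv2.cvtColor(cv2.resize(np.hstack([a,b]),(790,325*1),interpolation=cv2.INTER_CUBIC),cv2.COLOR_RGB2BGR))
E
```

```text
(no output)
```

View pics/k1.png

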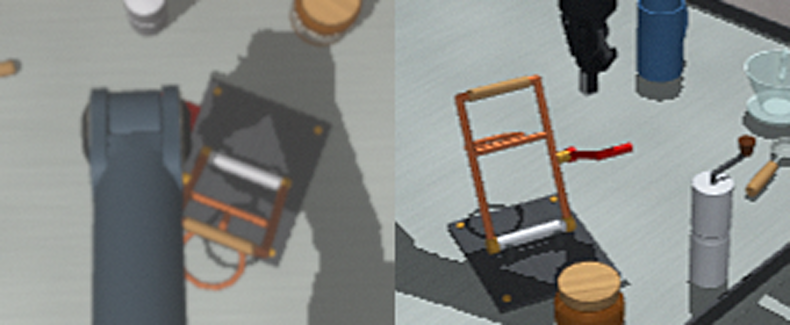

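The picture shows the kickstand past centre and still dropping: its foot is at (632,148), to the right of the pivot at (560,155), and the frame is still leaning. I'll raise the tool and let it fall.

Emit:
{"api": "servo_tool", "payload": {
  "steps": "0 0 -0.1 0 1;0 0 -0.2 0 1;0 0 -0.2 0 0;0 0 -0.2 0 0;0 0 -0.2 0 0;0 0 -0.2 0 0;0 0 -0.2 0 0;0 0 -0.2 0 0;0 0 -0.2 0 0;0 0 -0.2 0 0"
}}

```text
clock: 6.45
position: [0.5726, 0.069, 0.3517]
orientation: [-3.141, 0.0, 1.181]
force: [0.7, 0.1, 0.2]
gripper_width: 0.0854
finger_force: 0.0
```

```bash
python3 - <<'E'
from h import *
c=cap('top');d=cap('scene')
a=c[0][170:310,230:400];b=d[0][180:320,250:420]
cv2.imwrite('pics/k2.png',cv2.cvtColor(cv2.resize(np.hstack([a,b]),(790,325*1),interpolation=cv2.INTER_CUBIC),cv2.COLOR_RGB2BGR))
print(env.get_obs()['position'],env.get_obs()['gripper_width'])
u=np.array([-np.sin(.5),0,np.cos(.5)])
for k in (1.5,2,2.5,3.):
  a=.8-k; P=np.array([0,0,.03])+.09*u+[0,.1,0]+.105*np.array([-np.sin(a),0,np.cos(a)])
  p=proj(d,O+RP@P); print(k,((p-[250,180])*[790/340,325/140]+[395,0]).round())
frac([-.096,0,.34]);frac([-.096,0,.255])
E
```

```text
[0.5725902  0.06900704 0.35186336] 0.08573582605462032
1.5 [605. 127.]
2 [615. 166.]
2.5 [617. 201.]
3.0 [611. 222.]
world [ 0.484 -0.011  0.34 ] frac [-0.269 -0.129  0.03 ] turn -0.006
world [ 0.484 -0.011  0.255] frac [-0.269 -0.129  0.242] turn -0.006
```

View pics/k2.png

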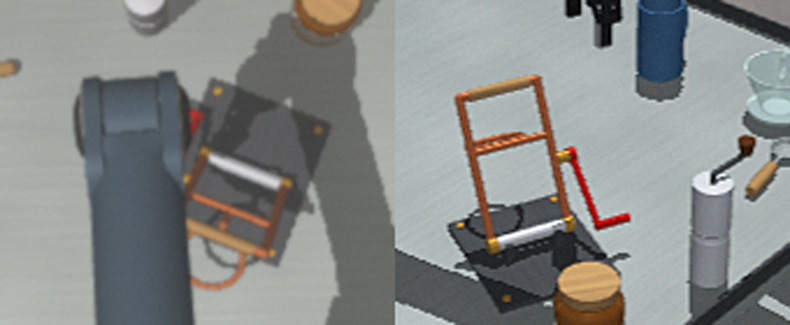

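The kickstand is fully down: its foot is at (613,220), against a predicted (611,222). Next I'll move over the bar, descend and grip.

Emit:
{"api": "servo_tool", "payload": {
  "steps": "-0.08 -0.04 0.03 0 0;-0.17 -0.08 0.03 0 0;-0.27 -0.13 0.03 0 0;-0.27 -0.13 0.03 0 0;-0.27 -0.13 0.1 0 0;-0.27 -0.13 0.17 0 0;-0.27 -0.13 0.24 0 0;-0.27 -0.13 0.24 0 0;-0.27 -0.13 0.24 0 0"
}}

```text
clock: 7.45
position: [0.484, -0.0109, 0.2563]
orientation: [3.141, 0.0, 1.181]
force: [0.2, -0.2, 0.6]
gripper_width: 0.0855
finger_force: 0.0
```

```bash
python3 - <<'E'
from h import *
c=cap('wrist','w3');o=env.get_obs();print(o['position'],o['force'])
for y in (-.043,.043): print(proj(c,O+RP@np.array([-.0959,y,.2055])))
frac([-.096,0,.255])
E
```

```text
[ 0.48445461 -0.01099016  0.25705526] [-0.56170499 -0.75255122  0.79331523]
[324.95885275 410.18756643]
[324.23999577 214.2416017 ]
world [ 0.484 -0.011  0.255] frac [ 0.    -0.001  0.005] turn -0.006
```

View pics/w3.png

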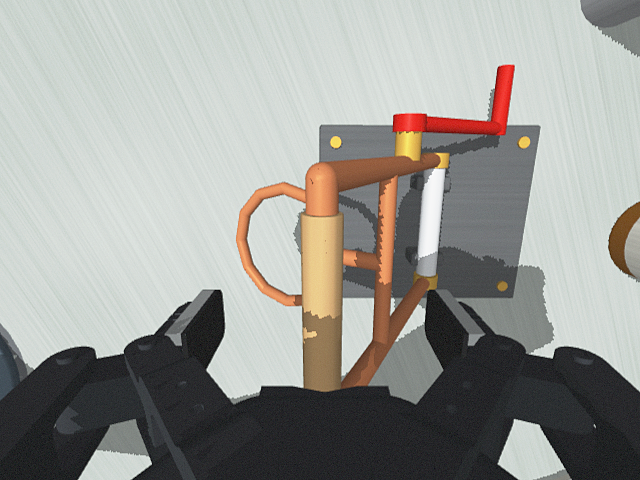

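The bar lies centred between the pads (column 322, pads at about 205 and 445). I'll close on it.

Emit:
{"api": "servo_tool", "payload": {
  "steps": "0 0 0 0 1;0 0 0 0 1;0 0 0 0 1;0 0 0 0 1;0 0 0 0 1;0 0 0 0 1;0 0 0 0 1;0 0 0 0 1"
}}

```text
clock: 8.3
position: [0.483, -0.0109, 0.2561]
orientation: [-3.14, -0.0, 1.181]
force: [-4.4, 0.1, 5.3]
gripper_width: 0.0143
finger_force: 58.4
```

```bash
python3 - <<'E'
from h import *
o=env.get_obs();print(o['position'],o['force'])
f0=.5
for f in np.linspace(.5,0,17)[1:]: print(round((np.sin(.5)-np.sin(f))/2,3), round(-(np.cos(f)-np.cos(.5))/2,3))
E
```

```text
[ 0.48304253 -0.01087948  0.25605741] [-4.40540709  0.08530865  5.28710386]
0.014 -0.007
0.028 -0.014
0.042 -0.021
0.057 -0.026
0.071 -0.032
0.086 -0.037
0.101 -0.042
0.116 -0.046
0.131 -0.049
0.147 -0.052
0.162 -0.055
0.177 -0.057
0.193 -0.059
0.208 -0.06
0.224 -0.061
0.24 -0.061
```

Emit:
{"api": "servo_tool", "payload": {
  "steps": "0 0.014 -0.007 0 1;0 0.028 -0.014 0 1;0 0.042 -0.021 0 1;0 0.057 -0.026 0 1;0 0.071 -0.032 0 1;0 0.086 -0.037 0 1;0 0.101 -0.042 0 1;0 0.116 -0.046 0 1;0 0.131 -0.049 0 1;0 0.147 -0.052 0 1;0 0.162 -0.055 0 1;0 0.177 -0.057 0 1;0 0.193 -0.059 0 1;0 0.208 -0.06 0 1;0 0.224 -0.061 0 1;0 0.24 -0.061 0 1;0 0.24 -0.061 0 1;0 0.24 -0.061 0 1;0 0.24 -0.061 0 1;0 0.24 -0.061 0 1"
}}

```text
clock: 10.3
position: [0.5726, -0.0478, 0.2806]
orientation: [3.14, -0.0, 1.181]
force: [0.6, 0.1, 5.0]
gripper_width: 0.0146
finger_force: 58.7
```

```bash
python3 - <<'E'
from h import *
c=cap('wrist');d=cap('scene');t=cap('top')
o=env.get_obs();print(o['position'],o['force'],o['gripper_width'],o['finger_force'])
p=RP.T@(o['position']-O);print('tcp in plate',p,'lean',-p[0]/.2)
def g(c,P): return proj(c,O+RP@np.array(P)).round()
print('bar ends upr: scene',[ (g(d,[0,y,.23])-[250,180])*[2.5,3] for y in (-.055,.055)],'foot',[(g(d,[.105*np.sin(2.7),.1,.12+.105*np.cos(2.7)])-[250,180])*[2.5,3]])
print('wrist bar',[(g(c,[0,y,.23])) for y in (-.055,.055)])
b=np.vstack([np.hstack([cv2.resize(d[0][180:320,250:410],(400,420),interpolation=cv2.INTER_CUBIC),cv2.resize(c[0],(400,420))])])
cv2.imwrite('pics/f.png',cv2.cvtColor(b,cv2.COLOR_RGB2BGR))
E
```

```text
[ 0.57259106 -0.04781559  0.28057448] [0.37892709 0.37897359 5.47206338] 0.014225448597693905 58.672120571136475
tcp in plate [-7.08790607e-05 -9.09610754e-04  2.80574484e-01] lean 0.00035439530374290927
bar ends upr: scene [array([ 95., 156.]), array([182.5, 129. ])] foot [array([232.5, 306. ])]
wrist bar [array([325., 432.]), array([324., 179.])]
```

View pics/f.png

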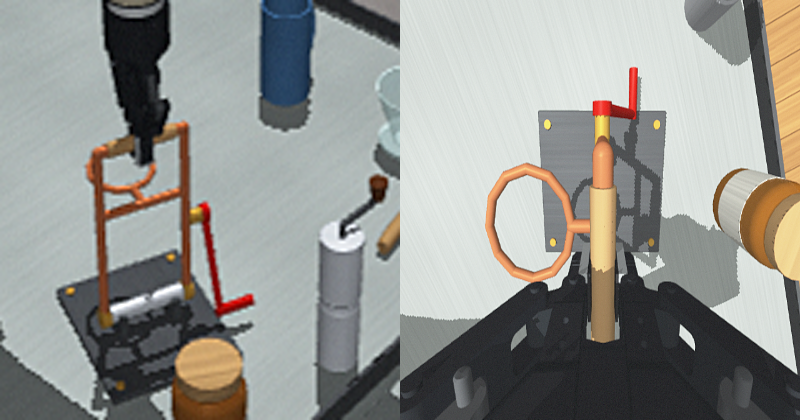

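The frame stands upright in the grip: the bar ends at (97,152) and (184,126) match the prediction. The kickstand foot at (236,302) is fully down.

Emit:
{"api": "servo_tool", "payload": {
  "steps": "0 0 0 0 1;0 0 0 0 1;0 0 0 0 1;0 0 0 0 1;0 0 0 0 1"
}}

```text
clock: 10.95
position: [0.5726, -0.0478, 0.2806]
orientation: [3.141, -0.0, 1.181]
force: [-0.8, -0.5, 5.4]
gripper_width: 0.014
finger_force: 58.7
```

```bash
python3 -c "
from h import *
print(env.finish_job())"
```

```text
the job is handed in; nothing more can be done
None
```

The job is handed in at about 11 s: the kickstand was flipped fully down while the frame still leaned, and the frame is now held upright and steady by its top bar; no verdict came back, and I touched nothing else on the cart.

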